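# Seat the bracket in the drilling fixture and snap its toggle clamp shut

### The job

Two drilling fixtures stand on the bench; one has a steel angle bracket lying in its channel. With the fingertips push that bracket along its channel until it sits right up against the end stop, then push the same fixture's clamp lever over and down past its dead point until it snaps shut on the bracket. Only push: do not pick up anything, leave the empty fixture's clamp open and everything else where it is.

Things in the scene. Friction and masses are not known exactly. Their poses are not given: they have to be found in the camera images.
- fixture_a: the fixture that holds the bracket: a dark steel base plate 15 mm thick bolted to the bench, spanning x -65..+120, y -137.5..+67.5 mm. Origin on the bench straight below the clamp pivot, z up. A channel along y, centred at x +70: floor z 15, two rails 53 mm apart up to z 25. A toggle clamp on two cheeks (x -38..+18, y -23..+23, up to z 67) stands at the origin, lever to -x, hold-down arm to +x.
- fixture_b: the empty fixture, the same in every way but with no bracket in its channel; its clamp stays open (its joint may not pass 0.25).
- lever_a (a joint): clamp lever of fixture_a, hinge, rad. 0 = open: lever leans to -x, 1.19 rad above horizontal; grows as it is pushed over to -x and down in the fixture's x-z plane (elevation = 1.19 - value); 1.05 = shut, nearly level. Dead point at 0.6: below it a spring drives the lever back to 0, beyond it on to 1.05. 0.6 N m (7 N at grip_a) starts it, falling to nothing at the dead point.
- lever_b (a joint): the same joint on the empty fixture_b; stays open, near 0.
- pivot_a (a point): the lever's pivot on fixture_a (axis along the fixture's y), 60 mm above the bench. The hold-down arm with its rubber foot turns about it too, driven by the lever. Open, lever and arm stand up like a V within 12 mm of the fixture's y = 0: lever end at z 168 mm, arm up to z 138 mm, its foot out to x +65 mm
- grip_a (a point): centre line of fixture_a's lever, 85 mm from the pivot, inside its black rubber grip; moves with the lever. The grip reaches from 45 to 115 mm from the pivot, 24 mm wide (y), 18 mm thick. Push it on the face that looks towards the arm (inside of the V; the upper face once down)
- seat_a (a point): the place of the bracket's origin when it is fully home: on fixture_a's channel floor, at x +70, y -17, z 15 mm of the fixture, axes as the fixture's. The dark end stop, 73 mm wide and up to z 45 mm, closes the channel at its +y end with its face at y +38 mm
- bracket: plain steel angle bracket, 0.2 to 0.45 kg, loose in fixture_a's channel: flat leg 50 (x) x 110 (y) x 6 mm, and at its -y end an upright flange 50 mm wide, 6 mm thick, top edge 42 mm above the underside. Origin: centre of the leg's underside; axes along the fixture's. It starts 15 to 35 mm short of the end stop; push it to +y on the flange's outer face.
- flange (a point): centre of the outer (-y) face of the bracket's flange, 24 mm above the bracket's underside, 55 mm to -y of its origin
- socket: bystander: steel socket standing on fixture_a's plate beside the clamp, diameter 24, height 30 mm, origin under its centre
- screwdriver: bystander: screwdriver lying on the bench to the robot's right
- spanner: bystander: spanner lying beyond the fixtures
- spray_can: bystander: spray can, diameter 54, height 170 mm, standing to the left, origin under its centre
- grease_jar: bystander: jar, diameter 70, height 75 mm, standing to the right, origin under its centre
- bolt_tray: bystander: open tray 120 x 90 x 35 mm, to the left, origin under its centre
- sanding_block: bystander: wooden block 70 x 45 x 30 mm, near the robot, origin under its centre
There are look-alikes about, which are no part of the job. Leave any black or red look-alike of the bracket alone.

How it is judged:
By the outcome, as a careful person would: the job done as asked, in the order asked, and still so for the second after the job is handed in, with the robot touching nothing.
It also fails if it takes over 48 s, if anything falls off the work surface, if the arm or the gripper's body presses on something with over 40 N, if the wrist force passes 120 N, or if a joint passes its speed limit or range.

### The arm

A 6-joint arm with a two-finger parallel gripper is mounted at the origin on the work surface. World frame = base frame: x ahead of the robot, y to its left, z up, the work surface at z = 0. Lengths are in m, angles in rad, forces in N, time in s.
With the tool pointing down it reaches from about 0.3 to 0.875 m from the base axis. Payload 6.4 kg.
Tool frame: the origin (TCP) lies at the very end of the fingers, on their centre line; the grasp point (between the pads) lies 19 mm behind it; y points along the fingers, x is the direction in which the jaws open and shut, and the axes are right-handed (so a half turn about y gives the same grasp; the last joint's range is limited). The gripper opens to 85 mm and grips with 20 to 120 N. Pads are 22 mm wide; open, the fingers measure 114 mm over their backs; the gripper's body (76 mm by 85 mm) begins 54 mm behind the grasp point. The pads swing forward as they close: fully open they stand 13 mm farther back than shut.
Start: joints at [0.932, 0.181, 1.607, -0, 1.354, -0.206], TCP at [0.241, 0.522, 0.231] pointing down, gripper open.
Joint ranges: [-2.99, 2.99], [-0.89, 2.07], [0.3, 2.58], [-1.14, 4.28], [0, 2.63], [-3.12, 3.12]. Speed limits (rad/s): [2.57, 2.57, 3.01, 3.14, 3.14, 3.14].

### API

Orientations are given as [roll, pitch, yaw] about the fixed x, y, z axes, in that order (R = Rz(yaw) Ry(pitch) Rx(roll)).
In Python, from bench import sense, camera, get_calibration, close_job gives the robot as it stands.
- The arm moves only by the tool servo_tool, never from a script. Its argument "rows" is a list of rows, each a list of 4 numbers: the shift along the tool's x, y, z each as a share of 0.25 m, from -1 to 1, then the turn about the tool's y as a share of 1.5 rad, from -1 to 1. In form: [[dx, dy, dz, spin], ...]. A call has 1 to 20 rows; each row shifts and turns the commanded pose from where the row before left it, along the tool's axes as they then stand; what a row does not reach is not made up. A row lasts 1/8 s, in which the tool goes at most 62.5 mm and 10.7 degrees, less where a joint would pass 70% of its speed; a pose out of reach is approached as far as the arm can. A call with a number of a shift or a turn outside -1 to 1 is refused whole. A call with a gripper value outside its range is refused whole. "fingers" is the opening, from 0 (shut) to 1 (fully open), set as the call begins (left out, the last holds). The fingers move at their own pace and stop on an object; "grip_force" is the grip in N (left out, the last holds). Time passes only in rows, so rows that do not move let the fingers close. It gives the time, the measured TCP pose, the force and the opening at its end, in the units of the state.
- sense(): the state, without advancing time (a new reading comes with each control period).
- camera(name): name is "scene" or "top"; returns (picture, depth): 420x560x3 uint8, red, green, blue; 420x560 float32, m along the optical axis (not along the pixel's ray), 0 where there is no reading.
- get_calibration(name): a dict with "fx", "fy", "cx", "cy" (pixels), "rvec" (rotation vector, rad) and "tvec" (3), from world to camera coordinates, as OpenCV has them. Camera axes: x right, y down, z forward; pixel columns grow to the right and rows downward; lengths in m; the calibration is good to about 2 mm. A picture is of the moment at which its call begins. get_calibration takes no time and is no camera call.
- close_job(): hands the job in, once; it reports no verdict.
The state is a dict: "time": time; "joints": joint angles; "qd": joint speeds; "effort": joint torques, N m; "tcp_pos": TCP position; "ee_rot": TCP orientation; "ft_force": force on the tool from outside, world axes, zero at the start; "ft_torque": the same for the moment, N m; "grip_width": finger opening in m.
Only numpy, scipy, OpenCV 4.12 (cv2) and the standard library are available. Lean on these libraries where they do the work, as an engineer would, in place of code of your own. Each camera call takes 0.05 s, during which the arm holds its last target. There are 200 camera calls.

## Working session

There is one attempt and no reset: what is moved stays moved. The work goes in short steps, Python scripts to look and compute and a tool call to move; the robot and the scene stay as the last step left them, time stands still between calls to the robot, and variables do not carry over. Pictures are saved under pics/ and viewed, about 8 in all and at most 12, crops included, and the job is handed in when it is done.

Besides the shell and the picture viewer there is one more tool, called as name(argument=value, ...) on one line, values as JSON. servo_tool: Moves the arm, as the interface text tells. Shift numbers are shares of 0.25 m and turn numbers shares of 1.5 rad, none past 1 either way. Its arguments: {"type":"object","properties":{"rows":{"type":"array"},"fingers":{"type":"number"},"grip_force":{"type":"number"}},"required":["rows"]}

```bash
mkdir -p pics
cat > h.py <<'E'
import numpy as np, cv2
from bench import sense, camera, get_calibration, close_job
def cal(n):
    c=get_calibration(n);K=np.array([[c['fx'],0,c['cx']],[0,c['fy'],c['cy']],[0,0,1]]);R=cv2.Rodrigues(np.array(c['rvec'],float))[0];return K,R,np.array(c['tvec'],float).ravel()
def world(n,d):
    K,R,t=cal(n);v,u=np.indices(d.shape);p=np.stack([(u-K[0,2])/K[0,0]*d,(v-K[1,2])/K[1,1]*d,d],-1);w=(p-t)@R;w[d==0]=np.nan;return w
def ray(n,u,v,z):
    K,R,t=cal(n);c=-R.T@t;r=R.T@np.linalg.solve(K,[u,v,1]);return c+r*(z-c[2])/r[2]
def proj(n,P):
    K,R,t=cal(n);q=(np.atleast_2d(P)@R.T+t)@K.T;return q[:,:2]/q[:,2:]
def snap(tag):
    for n in('scene','top'):
        im,d=camera(n);np.savez(f'{tag}_{n}.npz',im=im,d=d);cv2.imwrite(f'pics/{tag}_{n}.png',im[:,:,::-1])
E
python3 - <<'E'
from h import *
snap('a')
for n in('scene','top'):
    K,R,t=cal(n);print(n,K[0,0],-R.T@t,R[2])
s=sense();print(s['tcp_pos'],s['ee_rot'],s['grip_width'],s['time'])
E
```

```text
scene 481.94538797558425 [ 1.03240508 -0.99747514  0.83908006] [-0.42383349  0.72822947 -0.53856013]
top 394.36262740153506 [ 0.22305812 -0.02732405  1.43567322] [ 0.20309711 -0.01751582 -0.97900192]
[0.24086195 0.52157561 0.23047944] [-1.57049788e+00  1.52064340e-03  1.13798777e+00] 0.08520678442432085 0.1
```

View pics/a_scene.png

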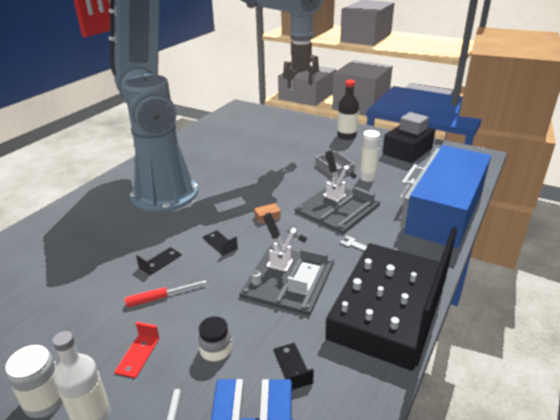

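View pics/a_top.png

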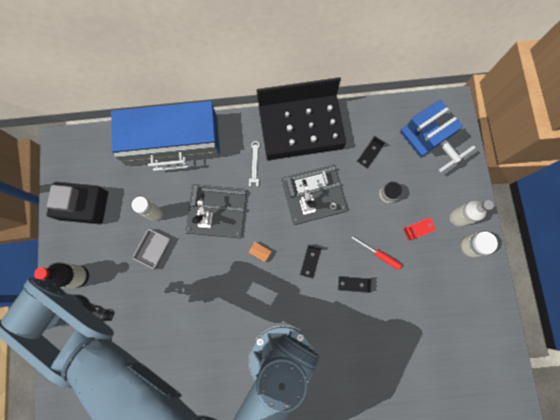

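The scene view shows two fixtures. The one at scene (288,275) / top (315,193) has a light bracket in its channel; the one at scene (337,205) / top (215,211) is empty. The black and red L shapes are look-alikes. I'll enlarge to confirm.

Run:
```python
from h import *
a=cv2.imread('pics/a_scene.png')[205:320,225:345];b=cv2.imread('pics/a_top.png')[155:235,270:360]
a=cv2.resize(a,(420,402),interpolation=cv2.INTER_CUBIC);b=cv2.resize(b,(380,338),interpolation=cv2.INTER_CUBIC)
o=np.zeros((402,800,3),np.uint8);o[:,:420]=a;o[:338,420:]=b;cv2.imwrite('pics/b.png',o)
# world height map plots
d=np.load('a_top.npz');w=world('top',d['d'])
for v in range(164,226,4): print(v,' '.join('%3.0f'%(1000*w[v,u,2]) for u in range(280,352,3)))
```

```text
164  -3   8  -1  -1   2  -6  -3   9  -2  -6  -8   5   3   4   1   1  -4   0   1  -1   1  -5  -2   1
168  -0   3   3   0   1   3  -1   6   1  -2   1  -0   3  14  13  16  22  28  24   2   1  -3   2   5
172   3  -0  -8   1  -2   0   2   0  14  17  16  27  24  30  45  12  14  14  16   2  -1   4  -3   4
176   5  -6  19  17  15  15  22  24  29  20  22  21  22  19  23  56  16  11  15  -5   0   5  -1   4
180   1  14  35  46  19  16  16  19 119  26  17  22  21  18  19  54  19  14  13  15   1  -3   2   5
184   4  13  13  46  19  17  23  18 123  22  20  23  24  23  22  29  14  14  27  25   8   0   2   3
188   1   4  14  47  47  17  25  19 136 134  23  22  22  29  28  29  26  14  13  13  15   0   1  -2
192  -0  -5  17  29  50  12  21  22 110 129  28  18  16  19  10  16 nan  19  17  16  20  -1  -2   3
196  -1   1   6  13  36  18  18  15  11  94  65  12  13  11  19  14  18  15  12  20  12   1  -0  -3
200  -5  -0  -7  18  18  19  10  66  65 113 126  59  16  16  14  15  11  18  15  16  14  14  -1   2
204   5   4  -3  19  13  15  17  17  68 130 164 164  19  14  21  14  13  36  46  13  14  16   5   4
208   2   6   1  14  16  15  19  15  65  19  21  52  14  15  13  15  13  46  49  20  18  20  14  -3
212  -1  -2   2  -0  15  13  12  17 nan  21  26  10  19  14  10  13  17  18  14  14  19   1  -5  -0
216   2   2  -6   4  16  12  10  15  14  12  15  19  16  12  14  10   3  -1  -2   6   1   1  -5   0
220  -4   1   4   2   7  17  19  18   7  11  10   2   2  -1  -5   1   3  -1   6  -2  -2   1  -3  -1
224   4  -4  -4  -1  -3   7  -3   2   5  -3   6   0  -4  -1  -1  -2  -4   4   0   5   1  -2   2   1
```

View pics/b.png

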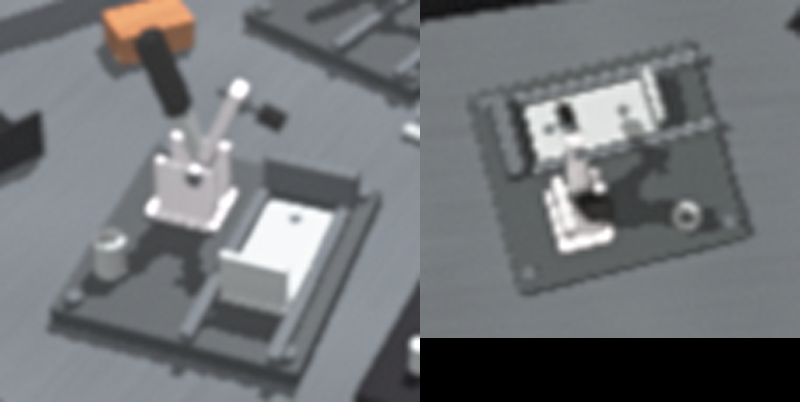

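The crop confirms it: the white-grey bracket in the channel is at scene crop (280,250), its flange faces right in the top view and the end stop is to the left (world +y). The socket is at top crop (686,214). Next I measure the fixture pose.

```bash
cat > m.py <<'E'
from h import *
import sys
tag=sys.argv[1]
d=np.load(tag+'_top.npz');D=cv2.medianBlur(d['d'],3);w=world('top',D)
roi=np.zeros(D.shape,bool);roi[158:232,272:360]=1
m=roi&(w[...,2]>.008)&(w[...,2]<.022)
P=w[m][:,:2]
m8=m.astype(np.uint8);n,l,s,_=cv2.connectedComponentsWithStats(m8,connectivity=4);k=1+s[1:,4].argmax();P=w[l==k][:,:2]
r=cv2.minAreaRect((P*1000).astype(np.float32));print('rect',r)
bp=cv2.boxPoints(r);print(bp)
E
python3 m.py a
python3 - <<'E'
from h import *
# plate corners by ray at z=.015 (crop->px)
for x,y in[(470,100),(523,294),(750,236),(703,45)]:
    u,v=270+(x-420)/380*90,155+y/338*80;print(u,v,ray('top',u,v,.015).round(4))
for x,y in[(55,318),(295,390),(378,195)]:
    u,v=225+x/3.5,205+y/402*115;print('scene',ray('scene',u,v,.015).round(4))
E
```

```text
rect ((573.9301147460938, -176.7432098388672), (187.48167419433594, 206.28797912597656), 8.382552146911621)
[[ 466.15424  -88.36684]
 [ 496.22723 -292.451  ]
 [ 681.706   -265.11957]
 [ 651.633    -61.03543]]
281.8421052631579 178.66863905325442 [ 0.6431 -0.066   0.015 ]
294.39473684210526 224.58579881656806 [ 0.4649 -0.0937  0.015 ]
348.1578947368421 210.85798816568047 [ 0.4953 -0.296   0.015 ]
337.0263157894737 165.6508875739645 [ 0.6722 -0.2781  0.015 ]
scene [ 0.5073 -0.2976  0.015 ]
scene [ 0.6845 -0.2781  0.015 ]
scene [ 0.6493 -0.0681  0.015 ]
```

```bash
cat > f.py <<'E'
from h import *
Y=np.deg2rad(8.38);O=np.array([.5416,-.1461,0])
R=np.array([[np.cos(Y),-np.sin(Y),0],[np.sin(Y),np.cos(Y),0],[0,0,1]])
fx=lambda w:(w-O)@R*1000
wd=lambda p:O+R@np.array(p,float)/1000
E
cat > q.py <<'E'
import sys
from f import *
for n in('scene','top'):
    d=np.load(sys.argv[1]+f'_{n}.npz');p=fx(world(n,d['d']));x,y,z=p[...,0],p[...,1],p[...,2];im=d['im'].astype(int)
    def rep(k,m):
        q=p[m]
        if len(q)>3:print(n,k,len(q),'med',np.median(q,0).round(1),'p5',np.percentile(q,5,0).round(1),'p95',np.percentile(q,95,0).round(1))
    box=lambda a,b,c,e,f,g:(x>a)&(x<b)&(y>c)&(y<e)&(z>f)&(z<g)
    lum=im.sum(2)
    rep('plate',box(-75,130,-150,80,9,20))
    rep('stop',box(25,115,30,60,33,55))
    rep('bracket bright',box(35,105,-130,36,12,65)&(lum>420))
    rep('flangetop',box(40,100,-130,0,45,65))
    rep('flange face',box(48,92,-130,-30,30,54)&(lum>330))
    rep('grip',box(-80,10,-30,30,95,175)&(lum<200))
    rep('arm',box(10,75,-30,30,90,145))
    rep('socket',box(-60,30,-130,-40,30,60))
E
python3 q.py a
```

```text
scene plate 2304 med [ 17.4 -82.2  15.9] p5 [ -59.1 -136.9   12.2] p95 [115.3  40.6  19. ]
scene stop 190 med [69.7 40.2 43.5] p5 [35.8 35.7 34.1] p95 [102.8  50.4  47.4]
scene bracket bright 781 med [ 72.9 -37.1  23.9] p5 [  38.  -101.3   18.9] p95 [100.7  16.3  55.2]
scene flangetop 109 med [ 69.7 -87.8  53.5] p5 [ 48.  -90.4  46.8] p95 [ 92.2 -83.   59. ]
scene flange face 126 med [ 69.7 -88.5  42.8] p5 [ 50.3 -91.   32.8] p95 [ 89.8 -85.7  53.1]
scene grip 173 med [-27.5  -9.5 142.8] p5 [-41.6 -14.  114.5] p95 [-15.5   3.  167.8]
scene arm 157 med [ 30.4  -5.7 122.2] p5 [ 13.2  -9.6 101.2] p95 [ 59.    3.5 135.7]
scene socket 91 med [-40.2 -91.   42.2] p5 [-50.4 -98.4  32.6] p95 [-29.7 -76.9  47.6]
top plate 1671 med [  6.8 -44.1  15.2] p5 [ -60.2 -129.5   10.6] p95 [112.5  61.1  19.3]
top stop 79 med [69.4 46.1 44.3] p5 [35.1 39.5 37.2] p95 [101.5  52.1  48.8]
top bracket bright 374 med [ 69.5 -43.4  22. ] p5 [ 45.  -85.1  16.5] p95 [92.5 16.9 54.1]
top flangetop 30 med [ 70.4 -84.9  55.7] p5 [ 47.5 -87.6  46.6] p95 [ 91.3 -81.8  61.5]
top flange face 18 med [ 66.6 -83.1  46.6] p5 [ 49.8 -85.3  34.3] p95 [ 89.  -82.1  53.8]
top grip 44 med [-37.6   1.3 163.9] p5 [-47.3  -8.9 137.9] p95 [-23.4  10.6 168.7]
top arm 74 med [ 28.8   1.4 124.1] p5 [ 11.7  -5.7 106.7] p95 [ 59.7   8.2 136.4]
top socket 31 med [-39.8 -84.9  44.1] p5 [-50.7 -95.   34.5] p95 [-30.7 -74.2  48.6]
```

servo_tool(rows=[[0,-0.04,0,0.11],[0,-0.04,0,0.11],[0,-0.04,0,0.11],[0,-0.04,0,0.11],[0,-0.04,0,0.11],[0,-0.04,0,0.11],[0,0,0,0]], fingers=0)

```text
time: 0.98
tcp_pos: [0.2413, 0.5222, 0.2917]
ee_rot: [-1.57, -0.001, 0.149]
ft_force: [1.0, -0.9, -0.8]
grip_width: 0.0001
```

servo_tool(rows=[[0.054,0,-0.166,0],[0.054,0,-0.166,0],[0.054,0,-0.166,0],[0.054,0,-0.166,0],[0.054,0,-0.166,0],[0.054,0,-0.166,0],[0.054,0,-0.166,0],[0.054,0,-0.166,0],[0.054,0,-0.166,0],[0.054,0,-0.166,0],[0.054,0,-0.166,0],[0.054,0,-0.166,0],[0.054,0,-0.166,0],[0.054,0,-0.166,0],[0.054,0,-0.166,0],[0.054,0,-0.166,0],[0.054,0,-0.166,0],[0.054,0,-0.166,0],[0.054,0,-0.166,0],[0.054,0,-0.166,0]])

```text
time: 3.48
tcp_pos: [0.6308, -0.2602, 0.2901]
ee_rot: [-1.57, 0.001, 0.152]
ft_force: [1.4, 0.1, -0.1]
grip_width: 0.0003
```

servo_tool(rows=[[0,0.1,0,-0.003],[0,0.1,0,0],[0,0.1,0,0],[0,0.1,0,0],[0,0.1,0,0],[0,0.1,0,0],[0,0.1,0,0],[0,0.1,0,0],[0,0.1,0,0],[0,0,0,0]])

```text
time: 4.72
tcp_pos: [0.6283, -0.2577, 0.0627]
ee_rot: [-1.566, 0.005, 0.155]
ft_force: [0.3, 0.7, 0.2]
grip_width: -0.0
```

```bash
cat > v.py <<'E'
import sys
from f import *
t=sys.argv[1];snap(t);s=sense();print(s['time'],fx(np.array(s['tcp_pos'])).round(1),np.round(s['ft_force'],1),np.rad2deg(s['ee_rot'][2]).round(2))
im=cv2.imread(f'pics/{t}_scene.png')[175:330,200:370];cv2.imwrite(f'pics/{t}_c.png',cv2.resize(im,None,fx=3.5,fy=3.5,interpolation=cv2.INTER_CUBIC))
E
python3 v.py c
python3 - <<'E'
from f import *
s=sense()
d=np.load('c_scene.npz');p=fx(world('scene',d['d']));x,y,z=np.moveaxis(p,-1,0)
m=(abs(x-71)<35)&(abs(y+125)<28)&(z>30);q=p[m];print(np.percentile(q,[1,50],0).round(1));m2=m&(z<100);q=p[m2];print(q.min(0),q.max(0),np.percentile(q,3,0),np.percentile(q,97,0))
E
```

```text
4.825 [  71.5 -124.7   66.3] [-0.3 -0.3  0.6] 8.84
[[  37.3 -152.7   74.1]
 [  87.5 -138.   243. ]]
[  36.82708818 -136.62628612   30.31511625] [ 83.91995467 -98.24982262  99.82100204] [  56.4568574  -134.90337677   68.54230645] [  83.27789183 -120.24897899   99.50933728]
```

View pics/c_c.png

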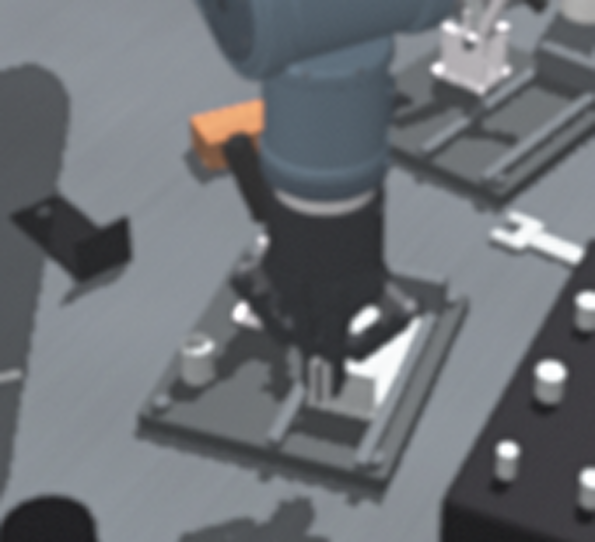

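servo_tool(rows=[[-0.004,0.045,0,0.003],[0,0.045,0,0.003],[0,0.04,0,0],[0,0,0,0],[0,0,0.03,0],[0,0,0.03,0],[0,0,0.02,0],[0,0,0.012,0],[0,0,0.012,0],[0,0,0.012,0],[0,0,0.012,0],[0,0,0.008,0],[0,0,0.008,0],[0,0,0,0]])

```text
time: 6.58
tcp_pos: [0.6246, -0.2236, 0.0341]
ee_rot: [-1.571, -0.0, 0.144]
ft_force: [0.5, -2.9, 1.8]
grip_width: 0.0
```

```bash
python3 -c "
from f import *
s=sense();print(s['time'],fx(np.array(s['tcp_pos'])).round(1),np.round(s['ft_force'],1),np.rad2deg(s['ee_rot'][2]).round(2))"
```

```text
6.575 [ 70.9 -88.8  34.1] [ 0.5 -2.9  1.8] 8.22
```

servo_tool(rows=[[0,0,0.006,0],[0,0,0.006,0],[0,0,0.004,0],[0,0,0.004,0],[0,0,0,0]])

```text
time: 7.2
tcp_pos: [0.6239, -0.2187, 0.034]
ee_rot: [-1.571, -0.0, 0.144]
ft_force: [0.7, -3.2, 2.4]
grip_width: 0.0003
```

servo_tool(rows=[[0,0,0.004,0],[0,0,0,0]])

```text
time: 7.45
tcp_pos: [0.624, -0.2186, 0.034]
ee_rot: [-1.572, -0.001, 0.143]
ft_force: [1.7, -6.1, 1.2]
grip_width: -0.0003
```

servo_tool(rows=[[0,0,0.004,0],[0,0,0,0]])

```text
time: 7.7
tcp_pos: [0.6242, -0.2185, 0.0342]
ee_rot: [-1.574, -0.002, 0.143]
ft_force: [2.6, -8.5, 0.5]
grip_width: -0.0007
```

servo_tool(rows=[[0,0,0.004,0],[0,0,0.004,0],[0,0,0.004,0],[0,0,0,0]])

```text
time: 8.2
tcp_pos: [0.6244, -0.2181, 0.0352]
ee_rot: [-1.578, -0.003, 0.143]
ft_force: [2.2, -15.7, 1.6]
grip_width: 0.0
```

servo_tool(rows=[[0,0,-0.012,0],[0,0,-0.04,0],[0,0,-0.1,0],[0,-0.1,0,0],[0,-0.16,0,0],[0,-0.16,0,0],[0,-0.16,0,0],[0,-0.16,0,0],[0,-0.16,0,0],[0,0,-0.16,0],[0,0,-0.16,0],[0,0,-0.16,0],[0,0,0,0]])

```text
time: 9.82
tcp_pos: [0.6445, -0.374, 0.2573]
ee_rot: [-1.57, 0.001, 0.14]
ft_force: [1.2, 0.9, -0.2]
grip_width: -0.0
```

```bash
python3 v.py d; python3 q.py d
```

```text
9.925 [  69.7 -237.3  257.8] [0.4 0.7 0.3] 8.16
scene plate 2278 med [ 17.8 -82.7  16. ] p5 [ -58.  -136.7   12.4] p95 [115.1  35.8  19.1]
scene stop 187 med [69.4 40.  43.9] p5 [36.1 36.  34. ] p95 [102.4  50.1  47.7]
scene bracket bright 717 med [ 73.5 -26.1  24.1] p5 [  38.  -104.3   19.8] p95 [100.8  27.4  56.5]
scene flangetop 104 med [ 70.6 -71.2  54.1] p5 [ 47.  -73.7  45.8] p95 [ 92.6 -68.   59.3]
scene flange face 124 med [ 70.9 -71.6  41.1] p5 [ 50.6 -74.4  31. ] p95 [ 89.5 -68.3  52.1]
scene arm 137 med [ 32.9  -5.9 120.7] p5 [13.6 -9.8 99.2] p95 [ 59.4   2.2 133.7]
scene socket 92 med [-39.8 -91.   42.5] p5 [-50.  -97.8  32.2] p95 [-29.4 -76.9  47.5]
top plate 595 med [53.6 29.8 15.8] p5 [-30.5 -92.7  11.2] p95 [116.7  65.3  19.6]
top stop 78 med [68.9 45.8 44.5] p5 [34.8 39.6 38.3] p95 [101.8  52.   49.3]
top bracket bright 297 med [ 71.9 -30.4  21.5] p5 [ 46.6 -67.7  15.8] p95 [92.9 22.8 50.6]
top flangetop 18 med [ 75.7 -67.4  57.8] p5 [ 60.3 -70.3  48.2] p95 [ 90.6 -65.4  61.8]
top flange face 10 med [ 77.1 -66.2  40.1] p5 [ 62.2 -67.6  35.9] p95 [ 86.8 -65.1  51.8]
top arm 73 med [ 29.9   1.5 124.5] p5 [ 11.6  -5.9 105. ] p95 [ 59.2   7.9 136.1]
```

View pics/d_c.png

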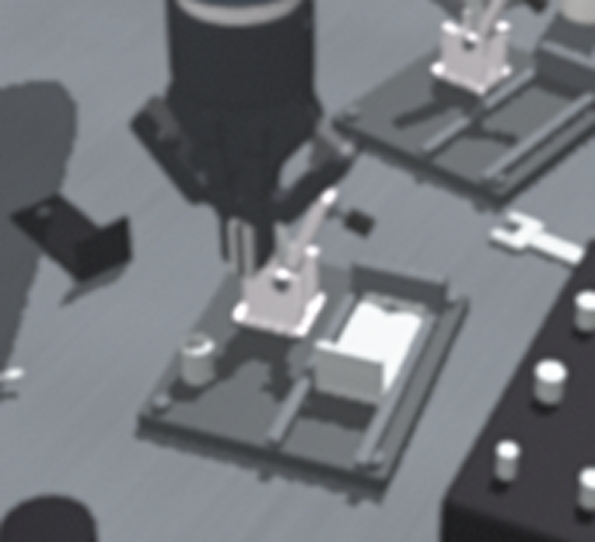

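The crop shows the bracket's far edge at (390,303) tight against the end stop. The flange face measures y = -71.6 mm against -72 for home. Now I turn the tool a quarter and bring it over the V.

servo_tool(rows=[[0,0,0,0.1045],[0,0,0,0.1045],[0,0,0,0.1045],[0,0,0,0.1045],[0,0,0,0.1045],[0,0,0,0.1045],[0,0,0,0.1045],[0,0,0,0.1045],[0,0,0,0.1045],[0,0,0,0.1045],[0,0,0,0]])

```text
time: 11.3
tcp_pos: [0.6458, -0.3688, 0.259]
ee_rot: [-1.571, 0.0, -1.421]
ft_force: [-0.0, -0.5, -1.5]
grip_width: 0.0002
```

servo_tool(rows=[[-0.119,0,-0.034,0],[-0.119,0,-0.034,0],[-0.119,0,-0.034,0],[-0.119,0,-0.034,0],[-0.119,0,-0.034,0],[-0.119,0,-0.034,0],[-0.119,0,-0.034,0],[-0.119,0,-0.034,0],[0,0,0,0]])

```text
time: 12.42
tcp_pos: [0.543, -0.1423, 0.2592]
ee_rot: [-1.57, 0.0, -1.418]
ft_force: [1.2, -0.1, -0.1]
grip_width: 0.0
```

```bash
cat > s.py <<'E'
from f import *
s=sense();print(s['time'],fx(np.array(s['tcp_pos'])).round(1),'F',(np.array(s['ft_force'])@R).round(1),np.rad2deg(s['ee_rot'][2]).round(2)-8.38)
E
python3 s.py
```

```text
12.425 [  1.9   3.5 259.2] F [ 1.1 -0.3 -0.1] -89.61999999999999
```

servo_tool(rows=[[0.014,0.1,0,0.004],[0,0.1,0,0],[0,0.1,0,0],[0,0.1,0,0],[0,0.05,0,0],[0,0,0,0]])

```text
time: 13.18
tcp_pos: [0.5437, -0.1481, 0.1456]
ee_rot: [-1.572, 0.001, -1.429]
ft_force: [0.2, -0.4, 0.6]
grip_width: 0.0001
```

```bash
python3 s.py; python3 v.py e
```

```text
13.175 [  1.8  -2.3 145.6] F [ 0.1 -0.5  0.6] -90.27
13.275 [  2.7  -2.8 147.2] [ 0.2 -0.3  0.3] -81.9
```

View pics/e_c.png

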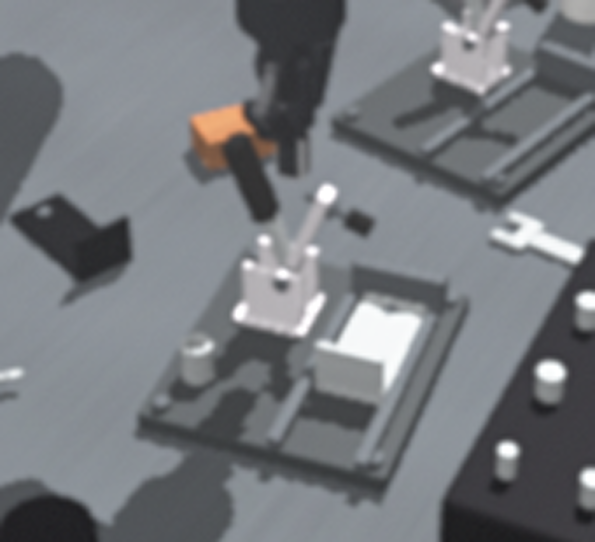

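servo_tool(rows=[[0,0,-0.02,0],[0,0,-0.02,0],[0,0.003,-0.02,0],[0,0.009,-0.018,0],[0,0.009,-0.018,0],[0,0.009,-0.018,0],[0,0.009,-0.018,0],[0,0.01,-0.018,0]])

```text
time: 14.28
tcp_pos: [0.5085, -0.154, 0.1357]
ee_rot: [-1.567, -0.002, -1.43]
ft_force: [3.0, 1.0, 6.4]
grip_width: -0.0003
```

```bash
python3 s.py
```

```text
14.275 [-33.9  -2.9 135.7] F [3.2 0.5 6.4] -90.31
```

servo_tool(rows=[[0,0.015,-0.017,0],[0,0.015,-0.017,0],[0,0.015,-0.017,0],[0,0.015,-0.017,0],[0,0.015,-0.017,0],[0,0.019,-0.013,0],[0,0.019,-0.013,0],[0,0.019,-0.013,0],[0,0,0,0]])

```text
time: 15.4
tcp_pos: [0.4757, -0.1575, 0.1004]
ee_rot: [-1.572, 0.001, -1.43]
ft_force: [0.7, 0.3, -0.4]
grip_width: 0.0
```

```bash
python3 s.py;python3 v.py g; python3 q.py g|grep -E "scene (stop|flange|arm)"
```

```text
15.4 [-66.9  -1.6 100.4] F [ 0.8  0.2 -0.4] -90.32
15.5 [-66.3  -2.  101.1] [ 0.3 -0.   0.3] -81.94
scene stop 156 med [76.6 40.7 44.5] p5 [37.8 36.4 34.8] p95 [103.4  49.6  47.9]
scene flangetop 151 med [ 67.3 -69.8  55.6] p5 [ 45.3 -73.8  45.9] p95 [91.8 -5.2 62.9]
scene flange face 124 med [ 69.5 -71.6  42. ] p5 [ 50.7 -74.8  31.2] p95 [ 89.8 -68.3  52.4]
```

View pics/g_c.png

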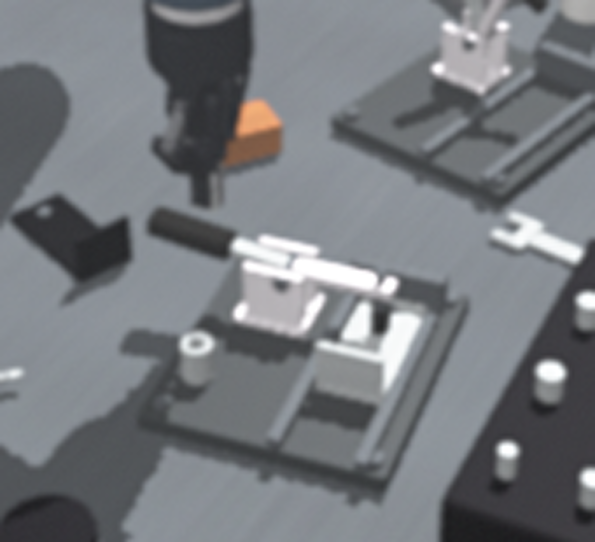

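The lever has snapped over: the grip lies nearly level at (190,232) and the foot is on the bracket at (380,320). I'll back off upward and check the lever angle and bracket again.

servo_tool(rows=[[0,-0.08,0,0],[0,-0.12,0,0],[0,-0.16,0,0],[0,-0.16,0,0],[0,0,0,0],[0,0,0,0]])

```text
time: 16.25
tcp_pos: [0.4761, -0.1575, 0.2308]
ee_rot: [-1.571, 0.0, -1.43]
ft_force: [0.0, 0.5, -0.4]
grip_width: -0.0003
```

```bash
python3 s.py;python3 v.py k; python3 q.py k|grep -E "scene (stop|flange|socket)"
python3 - <<'E'
from f import *
d=np.load('k_scene.npz');p=fx(world('scene',d['d']));x,y,z=np.moveaxis(p,-1,0)
m=(x>-118)&(x<-48)&(abs(y)<16)&(z>50)&(z<130)&(d['im'].astype(int).sum(2)<200);q=p[m]
c=np.polyfit(q[:,0],q[:,2],1);print('grip n',len(q),'elev',np.arctan(-c[0]).round(3),'med',np.median(q,0).round(1),'-> lever',1.19+np.arctan(c[0]).round(3))
a=np.load('a_scene.npz');D=np.abs(a['im'].astype(int)-d['im']).sum(2)>90
cv2.imwrite('pics/k_diff.png',np.hstack([d['im'][:,:,::-1]]))
n,l,s,ce=cv2.connectedComponentsWithStats(D.astype(np.uint8));print([(tuple(ce[i].round()),s[i,4]) for i in range(1,n) if s[i,4]>25])
E
```

```text
16.25 [-66.5  -1.7 230.8] F [ 0.1  0.5 -0.4] -90.31
16.35 [-67.   -1.4 229.7] [-0.7 -0.4 -0. ] -81.93
scene stop 157 med [76.3 40.8 44.7] p5 [37.3 36.1 34.6] p95 [103.4  50.6  48.5]
scene flangetop 159 med [ 67.9 -69.8  56.2] p5 [ 45.7 -73.6  46.7] p95 [90.7 -4.6 64.1]
scene flange face 126 med [ 69.6 -71.4  42.6] p5 [ 50.2 -74.   32. ] p95 [ 89.2 -68.5  53. ]
scene socket 91 med [-40.2 -90.7  42.4] p5 [-50.3 -98.1  32.3] p95 [-29.7 -77.4  47.1]
grip n 103 elev 0.137 med [-77.7 -10.2  77. ] -> lever 1.053
[((np.float64(122.0), np.float64(15.0)), np.int32(721)), ((np.float64(239.0), np.float64(75.0)), np.int32(11636)), ((np.float64(249.0), np.float64(3.0)), np.int32(95)), ((np.float64(272.0), np.float64(4.0)), np.int32(190)), ((np.float64(307.0), np.float64(3.0)), np.int32(117)), ((np.float64(138.0), np.float64(73.0)), np.int32(1395)), ((np.float64(113.0), np.float64(93.0)), np.int32(54)), ((np.float64(122.0), np.float64(116.0)), np.int32(436)), ((np.float64(252.0), np.float64(195.0)), np.int32(1584)), ((np.float64(121.0), np.float64(296.0)), np.int32(15139)), ((np.float64(186.0), np.float64(198.0)), np.int32(84)), ((np.float64(199.0), np.float64(198.0)), np.int32(122)), ((np.float64(217.0), np.float64(206.0)), np.int32(28)), ((np.float64(271.0), np.float64(226.0)), np.int32(231)), ((np.float64(287.0), np.float64(259.0)), np.int32(1103)), ((np.float64(301.0), np.float64(238.0)), np.int32(64)), ((np.float64(248.0), np.float64(272.0)), np.int32(180)), ((np.float64(154.0), np.float64(274.0)), np.int32(54)), ((np.float64(265.0), np.float64(279.0)), np.int32(43)), ((np.float64(279.0), np.float64(284.0)), np.int32(55)), ((np.float64(293.0), np.float64(298.0)), np.int32(88)), ((np.float64(226.0), np.float64(311.0)), np.int32(207))]
```

View pics/k_scene.png

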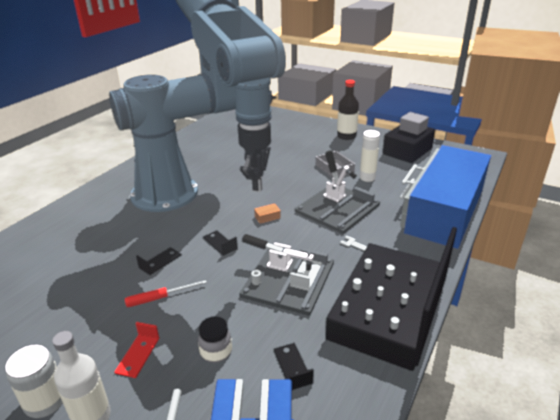

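The clamp is shut: the grip at (262,243) is level, and the angle works out to 1.053 rad. The bracket is at (305,275), home against the stop. Fixture_b's lever at (335,165) is still up and the other items are unmoved, so I'm handing in.

```bash
python3 -c "
from bench import close_job;print(close_job())"
```

```text
the job is handed in; nothing more can be done
None
```

The job is done and handed in at about 16.4 s of the 48 s allowed; `close_job()` reports no verdict.

**Bracket:** I pushed it about 17 mm with the shut fingertips until it stopped moving and the push force reached about 16 N. Its flange face last measured y = -71.4 mm, against -72 mm for fully home.

**Clamp:** I then pushed fixture_a's lever over until it snapped shut. It measured 1.053 rad after I backed away (1.05 is shut), and the foot is on the bracket.

**Everything else:** The last picture shows the empty fixture's lever still up and the other items where they were. I remeasured only the socket, which stayed within 1 mm. The fingers were about 150 mm clear of the lever with no contact force at hand-in. No check failed or disagreed.

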